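Hang the rail caddy that fits and slide it up to the stop

TASK

Three steel caddies stand on the kitchen counter, alike except for the width of their hooks. Take the one whose hook fits the round rail (goes over it with a little play; the others are too tight or far too slack), hook it over the upper bar near the end farther from the black stop clip, with the cup on the robot's side of the rail, then slide it along, staying hooked on, until it rests against the stop. Let it hang there and leave everything else where it stands.

Things in the scene. Friction and masses are not known exactly. Their poses are not given: they have to be found in the camera images.
- rail: steel kitchen rail, fixed on the counter. Origin on the counter midway between the posts; y along the rail, z up, -x the robot's side. Two 16 mm round bars, one above the other: the upper 420 mm long, axis at z = 147 mm (top 155); the lower, axis at 72, steadies what hangs. Posts 16 mm thick at y = +-190, no higher than the upper bar, on feet 80 mm across, 10 high.
- rail_mid (a point): middle of the upper bar, on its axis; axes as rail. The medium caddy hung on the bar has its cup's underside 45 mm above the counter; once let go it may lean up to 0.15 rad, its back against the lower bar.
- stop: black plastic stop clip fixed on the upper bar: block 34 (x) x 24 (y, along the rail) x 34 (z) mm. Origin: its centre, on the bar's axis; axes as rail. Up to 120 mm from the rail's middle, to either side. The medium caddy's 44 mm wide neck and bridge meet its side face when their centres are 34 mm apart along the rail.
- caddy_medium: Medium one of three look-alike steel caddies (cup with a hook), loose, 0.25 kg. Hook mouth 26 mm: fits the bar, 5 mm play each side. Origin: centre of the cup's underside; z up, y its width, hook at +x. Cup 44 (x) x 76 (y) x 70 high, its back at x = 22. Above, a neck x 18 to 22; bridge, underside z = 110; lip down to z = 84. Mouth x 22 to 48, open downward.
- caddy_medium_hook (a point): on the medium caddy: centre of the underside of the hook's bridge, at (35, 0, 110) mm in the caddy's frame, same axes. The hook's sheet is 4 mm thick, 44 wide.
- caddy_medium_grip (a point): on the medium caddy: point to hold it by, in its black upright tab, at (20, 0, 139) mm in the caddy's frame, same axes. The tab is 10 thick (x 15 to 25), 44 wide (y), 40 high (z 114 to 154); all three caddies have the same tab.
- caddy_narrow: Narrow one of three look-alike steel caddies (cup with a hook), loose, 0.25 kg. Hook mouth 10 mm: cannot go over the bar. Origin: centre of the cup's underside; z up, y its width, hook at +x. Cup 44 (x) x 76 (y) x 70 high, its back at x = 22. Above, a neck x 18 to 22; bridge, underside z = 110; lip down to z = 84. Mouth x 22 to 32, open downward.
- caddy_wide: Wide one of three look-alike steel caddies (cup with a hook), loose, 0.25 kg. Hook mouth 42 mm: would hang slack and crooked. Origin: centre of the cup's underside; z up, y its width, hook at +x. Cup 44 (x) x 76 (y) x 70 high, its back at x = 22. Above, a neck x 18 to 22; bridge, underside z = 110; lip down to z = 84. Mouth x 22 to 64, open downward.
- salt_dish: bystander: white open dish, 68 mm across, 26 mm high, on the counter near or under the rail; origin centre of its underside
- mug: bystander: white mug, 80 mm across, 90 high, out to the left; origin centre of its underside
- jar: bystander: glass jar with a cork lid, 76 mm across, 110 high, out to the right; origin centre of its underside
- spoon: bystander: wooden spoon 240 mm long lying on the counter between the caddies and the mug; origin at mid-length on its underside
There are look-alikes about, which are no part of the job. Leave any blue or green look-alike of the caddy_medium alone.

How it is judged:
On the way, in this order (a step that is already met when the one before it is completed fails the run):
1. the medium caddy is hooked over the upper bar, cup on the robot's side, its centre more than 100 mm along the rail from the stop's centre (x of caddy_medium_hook in the frame of rail_mid between -0.013 and 0.013 m and z of caddy_medium_hook in the frame of rail_mid between 0 and 0.022 m and y of caddy_medium_hook in the frame of rail_mid between -0.205 and 0.205 m and angle between caddy_medium's own z axis and vertical below 0.3 rad and (y of caddy_medium_hook in the frame of stop above 0.1 m or y of caddy_medium_hook in the frame of stop below -0.1 m) and x of caddy_medium in the frame of rail_mid below -0.01 m), for 0.2 s.
2. it is slid along, still hooked over the bar, its centre now 50 to 95 mm from the stop's centre (x of caddy_medium_hook in the frame of rail_mid between -0.013 and 0.013 m and z of caddy_medium_hook in the frame of rail_mid between 0 and 0.022 m and y of caddy_medium_hook in the frame of rail_mid between -0.205 and 0.205 m and angle between caddy_medium's own z axis and vertical below 0.3 rad and (y of caddy_medium_hook in the frame of stop between 0.05 and 0.095 m or y of caddy_medium_hook in the frame of stop between -0.095 and -0.05 m)), for 0.05 s.
At the end, for the whole second after the job is handed in: the medium caddy hangs from the upper bar by its hook, cup on the robot's side, within 10 mm of touching the stop (centres at most 44 mm apart along the rail), upright within 0.25 rad, at rest, its weight on the rail (x of caddy_medium_hook in the frame of rail_mid between -0.013 and 0.013 m and z of caddy_medium_hook in the frame of rail_mid between 0.002 and 0.016 m and (y of caddy_medium_hook in the frame of stop between 0.028 and 0.044 m or y of caddy_medium_hook in the frame of stop between -0.044 and -0.028 m) and x of caddy_medium in the frame of rail_mid below -0.01 m and angle between caddy_medium's own z axis and vertical below 0.25 rad and linear speed of caddy_medium below 0.02 m/s and contact force between caddy_medium and rail above 0.5 N).
It fails at once if one of the other two caddies is moved by more than 40 mm (distance of any of caddy_narrow, caddy_wide from where it was at the start of the episode above 0.04 m).
It fails at once if a bystander (salt dish, mug, jar, spoon) is moved by more than 40 mm (distance of any of salt_dish, mug, jar, spoon from where it was at the start of the episode above 0.04 m).
It also fails if it takes over 45 s, if anything falls off the work surface, if the arm or the gripper's body presses on something with over 40 N, if the wrist force passes 120 N, or if a joint passes its speed limit or range.

ROBOT

A 7-joint arm with a two-finger parallel gripper is mounted at the origin on the work surface. World frame = base frame: x ahead of the robot, y to its left, z up, the work surface at z = 0. Lengths are in m, angles in rad, forces in N, time in s.
With the tool pointing down it reaches from about 0.425 to 0.925 m from the base axis. Payload 6.8 kg.
Tool frame: the origin (TCP) lies at the very end of the fingers, on their centre line; the grasp point (between the pads) lies 19 mm behind it; z points along the fingers, y is the line along which they close (so a half turn about z gives the same grasp; the last joint's range is limited). The gripper opens to 85 mm and grips with 20 to 120 N. Pads are 22 mm wide; open, the fingers measure 114 mm over their backs; the gripper's body (76 mm by 85 mm) begins 54 mm behind the grasp point. The pads swing forward as they close: fully open they stand 13 mm farther back than shut.
Start: joints at [-1.246, 0.477, 0.022, 1.555, -0.011, 1.109, -0.083], TCP at [0.283, 0.613, 0.231] pointing down, gripper open.
Joint ranges: [-2.96, 2.96], [-0.34, 2.1], [-1.41, 1.46], [0.24, 2.44], [-1.37, 4.51], [0.17, 1.92], [-2.96, 2.96]. Speed limits (rad/s): [2.39, 2.39, 3.14, 3.14, 3.14, 3.14, 3.14].

INTERFACE

Orientations are given as a rotation vector (axis times angle).
In Python, from bench import r gives the robot as it stands. The module is installed in compiled form; this text tells all that it offers.
- The arm moves only by the tool servo_tool, never from a script. Its argument "commands" is a list of rows, each a list of 7 numbers: the turn, a rotation vector about the world's x, y, z in degrees, then the shift along the world's x, y, z in mm, then the closure, from 0 (fully open) to 1 (shut). A call has 1 to 5 rows; each row is the pose to reach, as a shift and turn from the pose commanded when the call began; what a row does not reach only later rows make up. A row lasts 1/12 s, in which the tool goes at most 41.7 mm and 7.16 degrees, less where a joint would pass 70% of its speed; a pose out of reach is approached as far as the arm can. A call with a gripper value outside its range is refused whole. The fingers move at their own pace and stop on an object; "force" is the grip in N (left out, the last holds). Time passes only in rows, so rows that repeat a pose let the fingers close. It gives the time, the measured TCP pose, the force, the opening and the grip force at its end, in the units of the state.
- r.get_obs(): the state, without advancing time (a new reading comes with each control period).
- r.grab_frame(name): name is "side" or "top" or "wrist"; returns (picture, depth): 420x560x3 uint8, blue, green, red; 420x560 float32, m along the optical axis (not along the pixel's ray), 0 where there is no reading.
- r.camera_info(name): a dict with "vertical_fov" (degrees; the focal length in pixels is half the picture's height over the tangent of half this angle, whatever the lens; pixels are square), "cx", "cy" (the principal point, pixels), "cam_to_world" (4x4, takes a point from camera to world coordinates); the wrist camera has in their place "T_tool_cam" (4x4, takes a point from camera to tool coordinates, whose origin is the TCP and whose axes are the flange's). Camera axes: x right, y up, looking along -z (the intrinsics and any distortion apply to the point x, -y, -z); pixel columns grow to the right and rows downward; lengths in m; the calibration is good to about 2 mm. The wrist camera is an equidistant fisheye: a pixel r from the principal point sees the ray r / f radians off the axis. A picture is of the moment at which its call begins: read the wrist's pose just before it. camera_info takes no time and is no camera call.
- r.hand_in(): hands the job in; it is judged then, once.
The state is a dict: "clock": time; "joints": joint angles; "qvel": joint speeds; "tau": joint torques, N m; "tcp_pos": TCP position; "orientation": TCP orientation; "contact_force": force on the tool from outside, world axes, zero at the start; "moment": the same for the moment, N m; "grip_width": finger opening in m; "gripper_force": force on a finger pad.
Only numpy, scipy, OpenCV 4.12 (cv2) and the standard library are available. Lean on these libraries where they do the work, as an engineer would, in place of code of your own. Each camera call takes 0.05 s, during which the arm holds its last target. There are 200 camera calls.

## Working session

There is one attempt and no reset: what is moved stays moved. The work goes in short steps, Python scripts to look and compute and a tool call to move; the robot and the scene stay as the last step left them, time stands still between calls to the robot, and variables do not carry over. Pictures are saved under pics/ and viewed, at most 10 in all, crops included, and the job is handed in when it is done.

Besides the shell and the picture viewer there is one more tool, called as name(argument=value, ...) on one line, values as JSON. servo_tool: Moves the arm, as the interface text tells. Its arguments: {"type":"object","properties":{"commands":{"type":"array"},"force":{"type":"number"}},"required":["commands"]}

```bash
mkdir -p pics; cat > h.py <<'E'
import numpy as np, cv2
from bench import r
def pts(name,d,info=None):
    i=r.camera_info(name); f=210/np.tan(np.radians(i["vertical_fov"])/2)
    v,u=np.mgrid[0:420,0:560]
    p=np.stack([(u-i["cx"])/f*d,-(v-i["cy"])/f*d,-d,np.ones_like(d)],-1)
    return (p@np.array(i["cam_to_world"]).T)[...,:3]
E
python3 - <<'E'
from h import *
for n in("side","top"):
    im,d=r.grab_frame(n); cv2.imwrite(f"pics/{n}.png",im); np.save(n+".npy",d)
    i=r.camera_info(n);print(n,i)
print(r.camera_info("wrist"));print(r.get_obs())
E
```

```text
side {'vertical_fov': 57.80393041787477, 'cx': 281.6059484791258, 'cy': 210.01964648644952, 'cam_to_world': array([[ 0.80549721,  0.3331511 , -0.49008631, -0.05159178],
       [-0.59249677,  0.43735689, -0.67651055, -0.76736785],
       [-0.01103761,  0.83530192,  0.54968071,  0.74120177],
       [ 0.        ,  0.        ,  0.        ,  1.        ]])}
top {'vertical_fov': 51.82214668980054, 'cx': 279.80185368571114, 'cy': 207.55292650224177, 'cam_to_world': array([[-0.02595692,  0.9822774 , -0.18562692,  0.30256101],
       [-0.99913332, -0.01944759,  0.03680229,  0.01455053],
       [ 0.03254006,  0.18642131,  0.98193087,  1.06804893],
       [ 0.        ,  0.        ,  0.        ,  1.        ]])}
{'vertical_fov': 65.70646984690485, 'cx': 279.75625448937103, 'cy': 208.28521220399844, 'T_tool_cam': array([[ 3.13058601e-04,  9.58455403e-01,  2.85242253e-01,
         7.19192147e-02],
       [ 9.99999700e-01, -9.80061794e-05, -7.68203003e-04,
        -1.22091203e-03],
       [-7.08332816e-04,  2.85242407e-01, -9.58455146e-01,
        -1.43400675e-01],
       [ 0.00000000e+00,  0.00000000e+00,  0.00000000e+00,
         1.00000000e+00]])}
{'clock': 0.1, 'joints': array([-1.2460893 ,  0.47774447,  0.02235135,  1.55632468, -0.01152674,
        1.10930399, -0.08309934]), 'qvel': array([ 0.00031732, -0.00242506, -0.00145903, -0.0046129 ,  0.00088341,
        0.00193015, -0.00053338]), 'tau': array([ 3.55201875e-03, -5.97759748e+01,  1.61334917e+00, -2.81951594e+01,
        1.27780822e-02,  5.04517448e-03,  2.62159438e-05]), 'tcp_pos': array([0.28289631, 0.61228116, 0.23041675]), 'orientation': array([-6.74500663e-01, -3.06806785e+00,  2.56433205e-03]), 'contact_force': array([-0.30298132, -0.08969928, -0.00896667]), 'moment': array([-0.04477587,  0.01574394,  0.0171091 ]), 'gripper_force': 0.0, 'grip_width': 0.08535669138190581}
```

View pics/side.png

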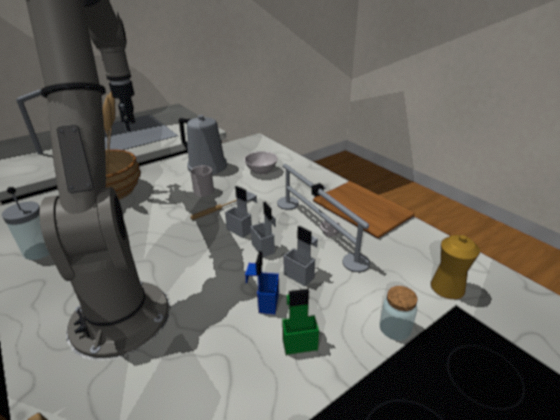

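View pics/top.png

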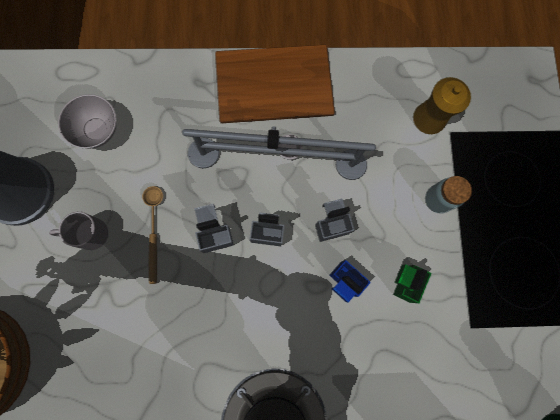

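The side view shows three grey caddies at about (238,215), (263,235) and (300,262), with the stop at (318,188). In the top view they are at (213,228), (269,228) and (337,220), with the stop at (273,138), and the rail runs (185,133) to (378,152). The blue and green ones are look-alikes. Next I'll enlarge both crops.

```bash
python3 - <<'E'
import cv2
a=cv2.imread("pics/top.png");cv2.imwrite("pics/topc.png",cv2.resize(a[120:260,180:390],(792,528),interpolation=cv2.INTER_CUBIC))
a=cv2.imread("pics/side.png");cv2.imwrite("pics/sidec.png",cv2.resize(a[155:295,215:385],(728,600),interpolation=cv2.INTER_CUBIC))
E
```

```text
(no output)
```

View pics/topc.png

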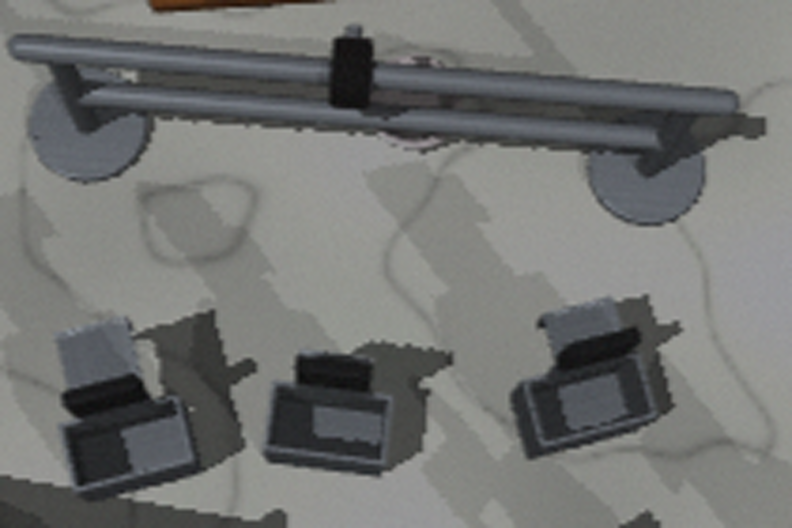

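View pics/sidec.png

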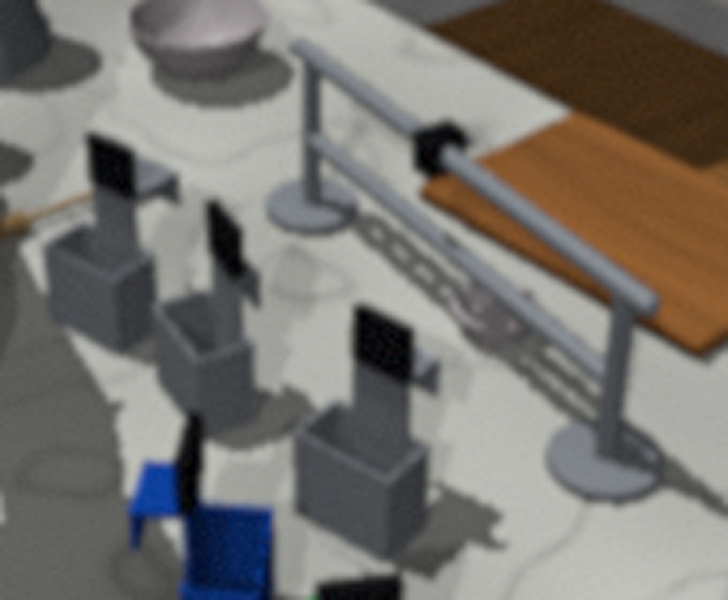

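Top crop: wide caddy at (125,400), narrow at (330,415) and medium at (590,375). The medium's hook has a mid-length bridge, with its lip edge from (540,322) to (612,298). The rail runs (12,47) to (737,100) and the stop is at (351,73). The far end from the stop is therefore the right one, at -y. Now I'll measure these with depth in both views.

```bash
cat > m.py <<'E'
from h import *
def seg(n):
    P=pts(n,np.load(n+".npy")); im=cv2.imread(f"pics/{n}.png"); return P,im.astype(int)
# rough medium location & rail from top
for n in("top","side"):
    P,im=seg(n); br=im.max(-1); X,Y,Z=P[...,0],P[...,1],P[...,2]
    if n=="top":
        at=lambda u,v:P[int(round(120+v/3.771)),int(round(180+u/3.771))]
        for nm,u,v in [("railL",14,47),("railR",730,100),("stop",351,70),("lip",578,318),("tab",600,345),("wtab",105,393),("ntab",333,370),("wbridge",98,350)]: print(nm,at(u,v).round(4))
        A,B=at(60,50),at(700,97); C=at(600,345)
    g=np.stack([X,Y],-1); dr=(A-B)[:2]; L=np.linalg.norm(dr); e=dr/L; nn=np.array([e[1],-e[0]])
    s=(g-B[:2])@e; t=(g-B[:2])@nn
    m=(Z>.135)&(Z<.17)&(s>-.06)&(s<L+.06)&(abs(t)<.03)
    stop=m&(br<45); bar=m&~stop&(br>60)
    q=P[bar]; k=q[:,2]>(.150 if n=="top" else .147)
    l=cv2.fitLine(q[k][:,:2].astype(np.float32),cv2.DIST_HUBER,0,.01,.01).ravel()
    sg=np.sign(l[1]);l[:2]*=sg; ss=(q[:,:2]-l[2:])@l[:2]
    c=l[2:]+l[:2]*(np.percentile(ss,.3)+np.percentile(ss,99.7))/2
    print(n,"bar dir",l[:2],"yaw",np.degrees(np.arctan2(-l[0],l[1])),"len",np.ptp(ss),np.percentile(ss,[.3,99.7]),"mid",c,"ztop",np.percentile(q[:,2],[50,90,98]))
    S=P[stop]; st=(S[:,:2]-c)@l[:2]; print(" stop along",np.percentile(st,[2,50,98]),"n",len(S),"z",np.percentile(S[:,2],[5,95]))
    dd=np.hypot(X-C[0],Y-C[1])
    tab=(dd<.05)&(br<50)&(Z>.112)&(Z<.17); T=P[tab]; print(" tab n",len(T),"mean",T.mean(0),"z",np.percentile(T[:,2],[2,50,98]))
    if len(T)>5:
        (cx,cy),wh,a=cv2.minAreaRect((T[:,:2]*1000).astype(np.float32)); print("  rect mm",cx,cy,wh,a)
    top=P[tab&(Z>.147)]
    if len(top)>5:
        print("  toprect",cv2.minAreaRect((top[:,:2]*1000).astype(np.float32)),len(top))
    b=(dd<.07)&(br>=60)&(Z>.105)&(Z<.13); b=P[b]
    if len(b)>5: print("  bridge",len(b),b.mean(0),cv2.minAreaRect((b[:,:2]*1000).astype(np.float32)))
    cup=(dd<.09)&(br>=40)&(Z>.062)&(Z<.078); cu=P[cup]
    print("  cup",len(cu),cu.mean(0),cv2.minAreaRect((cu[:,:2]*1000).astype(np.float32)))
E
python3 m.py
```

```text
railL [0.6487 0.1874 0.156 ]
railR [ 0.6092 -0.2338  0.152 ]
stop [ 0.6277 -0.0084  0.1616]
lip [ 0.4894 -0.1423  0.1103]
tab [ 0.4654 -0.1476  0.1533]
wtab [0.443  0.1341 0.1528]
ntab [0.4537 0.0061 0.1505]
wbridge [0.474  0.1438 0.1133]
top bar dir [0.09567358 0.99541277] yaw -5.49009 len 0.43246666653203664 [-0.17489418  0.25388449] mid [ 0.63097555 -0.02117186] ztop [0.15193571 0.15470293 0.15631318]
 stop along [0.00084197 0.01277432 0.02479356] n 196 z [0.14045476 0.16533984]
 tab n 138 mean [ 0.46428306 -0.14738145  0.14473622] z [0.11459669 0.15089869 0.1549134 ]
  rect mm 466.0050964355469 -148.12855529785156 (9.956189155578613, 43.64162063598633) 13.315375328063965
  toprect ((465.9078063964844, -148.3643798828125), (9.672104835510254, 43.162757873535156), 14.449997901916504) 92
  bridge 192 [ 0.48599119 -0.14238792  0.11260262] ((482.2334899902344, -144.39584350585938), (31.420989990234375, 44.48479080200195), 13.981722831726074)
  cup 137 [ 0.4440269  -0.15277946  0.06816621] ((446.7620849609375, -152.9989013671875), (43.80796432495117, 77.07743835449219), 13.565630912780
[... 171 characters left out ...]
7176]
 stop along [0.00452378 0.00936112 0.02057344] n 73 z [0.13847525 0.16291304]
 tab n 169 mean [ 0.46328444 -0.15541625  0.1352417 ] z [0.11468309 0.1360172  0.15326717]
  rect mm 463.4851989746094 -153.94911193847656 (8.78897476196289, 39.18496322631836) 14.586328506469727
  toprect ((463.9807434082031, -153.3909454345703), (8.432095527648926, 38.326194763183594), 11.893802642822266) 38
  bridge 60 [ 0.47939541 -0.15679934  0.11229252] ((480.52484130859375, -147.78659057617188), (37.76407241821289, 43.881893157958984), 15.675848960876465)
  cup 195 [ 0.4474458  -0.15605959  0.06742629] ((445.9996032714844, -155.71377563476562), (47.93415069580078, 77.81600189208984), 14.59607982635498)
```

servo_tool(commands=[[0,0,-7,20,-33,12,0],[0,0,-14,40,-66,24,0],[0,0,-21,60,-99,36,0],[0,0,-28,80,-132,48,0],[0,0,-35,100,-165,60,0]], force=50)

```text
clock: 0.52
tcp_pos: [0.3836, 0.4458, 0.2914]
orientation: [-1.574, -2.719, 0.001]
contact_force: [0.6, 0.6, -0.5]
grip_width: 0.0853
gripper_force: 0.0
```

servo_tool(commands=[[0,0,-4,14,-39,0,0],[0,0,-8,28,-78,0,0],[0,0,-12,42,-117,0,0],[0,0,-16,56,-156,0,0],[0,0,-16,70,-195,0,0]])

```text
clock: 0.93
tcp_pos: [0.4531, 0.2507, 0.2911]
orientation: [-1.934, -2.475, 0.0]
contact_force: [0.9, 0.1, 0.8]
grip_width: 0.0855
gripper_force: 0.0
```

servo_tool(commands=[[0,0,0,2,-40,0,0],[0,0,0,4,-80,0,0],[0,0,0,6,-120,0,0],[0,0,0,8,-160,0,0],[0,0,0,10,-200,0,0]])

```text
clock: 1.35
tcp_pos: [0.4625, 0.0508, 0.2912]
orientation: [-1.929, -2.479, -0.0]
contact_force: [1.6, -0.4, 0.0]
grip_width: 0.0851
gripper_force: 0.0
```

servo_tool(commands=[[0,0,0,0,-40,-10,0],[0,0,0,0,-80,-20,0],[0,0,0,0,-120,-30,0],[0,0,0,0,-160,-40,0],[0,0,0,0,-190,-50,0]])

```text
clock: 1.77
tcp_pos: [0.4622, -0.1406, 0.241]
orientation: [1.932, 2.476, 0.0]
contact_force: [0.0, 0.2, -1.1]
grip_width: 0.0853
gripper_force: 0.0
```

servo_tool(commands=[[0,0,0,0,-10,0,0],[0,0,0,0,-10,0,0]])

```text
clock: 1.93
tcp_pos: [0.4619, -0.1505, 0.2407]
orientation: [-1.937, -2.473, 0.003]
contact_force: [0.7, -1.2, 0.5]
grip_width: 0.0852
gripper_force: 0.0
```

```bash
cat >> h.py <<'E'
from scipy.spatial.transform import Rotation as Ro
def wpts():
    o=r.get_obs(); im,d=r.grab_frame("wrist"); i=r.camera_info("wrist")
    f=210/np.tan(np.radians(i["vertical_fov"])/2)
    v,u=np.mgrid[0:420,0:560].astype(float); a=u-i["cx"]; b=v-i["cy"]; rr=np.hypot(a,b)+1e-9
    k=np.tan(rr/f)/rr
    p=np.stack([a*k*d,-b*k*d,-d],-1); T=np.array(i["T_tool_cam"])
    p=p@T[:3,:3].T+T[:3,3]
    return im,p@Ro.from_rotvec(o["orientation"]).as_matrix().T+o["tcp_pos"],d
E
python3 - <<'E'
from h import *
im,P,d=wpts(); cv2.imwrite("pics/w1.png",im)
br=im.max(-1); X,Y,Z=np.moveaxis(P,-1,0)
dd=np.hypot(X-.465,Y+.15)
T=(dd<.05)&(br<60)&(Z>.147)&(Z<.162)&(d>0)
q=P[T];print(len(q),q.mean(0),cv2.minAreaRect((q[:,:2]*1000).astype(np.float32)))
b=P[(dd<.07)&(Z>.108)&(Z<.12)&(br>60)];print("bridge",len(b),cv2.minAreaRect((b[:,:2]*1000).astype(np.float32)) if len(b) else 0)
m=(Z>.148)&(Z<.16)&(X>.55)&(abs(Y)<.3)&(br>60);q=P[m]
if len(q)>20: print("bar",cv2.fitLine(q[:,:2].astype(np.float32),cv2.DIST_HUBER,0,.01,.01).ravel(),q.mean(0),len(q),q.min(0),q.max(0))
E
```

```text
731 [ 0.46739543 -0.14972984  0.1544784 ] ((467.7188415527344, -151.0257568359375), (9.8201904296875, 43.16197967529297), 13.959346771240234)
bridge 1459 ((481.20098876953125, -148.39369201660156), (37.04410934448242, 44.528045654296875), 13.934843063354492)
bar [ 0.09695767  0.9952885   0.62784046 -0.04297889] [ 0.62674302 -0.06114424  0.1537978 ] 4440 [ 0.60801283 -0.19909187  0.14800972] [0.66375272 0.10421062 0.15837171]
```

View pics/w1.png

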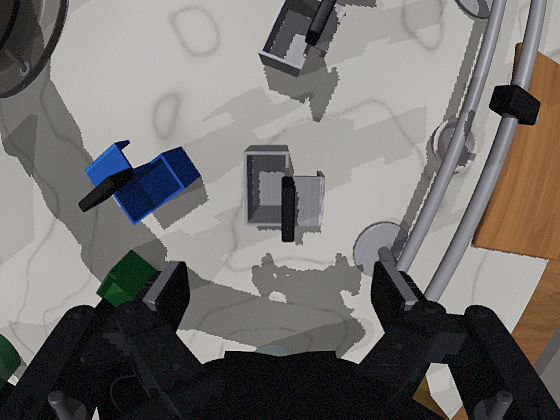

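The wrist view shows the medium caddy's tab at (288,208), lined up with the fingers' closing line. Its position is (0.4675,-0.1505,0.154), which agrees with the top view. Descending.

servo_tool(commands=[[0,0,0,5,0,-30,0],[0,0,0,5,0,-60,0],[0,0,0,5,0,-85,0],[0,0,0,5,0,-105,0],[0,0,0,5,0,-118,0]])

```text
clock: 2.4
tcp_pos: [0.4675, -0.1446, 0.1213]
orientation: [-1.924, -2.48, 0.001]
contact_force: [-0.4, 0.9, -0.5]
grip_width: 0.0853
gripper_force: 0.0
```

servo_tool(commands=[[0,0,0,0,0,0,0.5],[0,0,0,0,0,0,1],[0,0,0,0,0,0,1],[0,0,0,0,0,0,1],[0,0,0,0,0,0,1]])

```text
clock: 2.82
tcp_pos: [0.4689, -0.147, 0.1243]
orientation: [1.928, 2.478, 0.002]
contact_force: [0.8, 0.1, 0.0]
grip_width: 0.0255
gripper_force: 0.0
```

servo_tool(commands=[[0,0,0,0,0,0,1],[0,0,0,0,0,0,1],[0,0,0,0,0,0,1]])

```text
clock: 3.07
tcp_pos: [0.4682, -0.1473, 0.1241]
orientation: [-1.93, -2.479, -0.001]
contact_force: [-2.4, 0.5, 7.1]
grip_width: 0.009
gripper_force: 49.1
```

servo_tool(commands=[[0,0,0,0,0,15,1],[0,0,0,0,0,40,1],[0,0,0,0,0,70,1],[0,0,0,0,0,100,1],[0,0,0,0,0,120,1]])

```text
clock: 3.48
tcp_pos: [0.4684, -0.1477, 0.2458]
orientation: [1.93, 2.477, 0.002]
contact_force: [1.5, -0.0, -2.4]
grip_width: 0.0091
gripper_force: 49.1
```

servo_tool(commands=[[0,0,-4,15,0,0,1],[0,0,-8,40,-3,0,1],[0,0,-12,65,-6,0,1],[0,0,-16,90,-9,0,1],[0,0,-19.3,115,-12,0,1]])

```text
clock: 3.9
tcp_pos: [0.5839, -0.1589, 0.2431]
orientation: [-2.321, -2.116, -0.0]
contact_force: [0.4, -0.4, -2.0]
grip_width: 0.009
gripper_force: 49.1
```

servo_tool(commands=[[0,0,0,10,0,0,1],[0,0,0,17,0,0,1],[0,0,0,17,0,0,1],[0,0,0,17,0,0,1]])

```text
clock: 4.23
tcp_pos: [0.5991, -0.1593, 0.243]
orientation: [-2.317, -2.12, 0.001]
contact_force: [-0.7, -1.1, -2.7]
grip_width: 0.009
gripper_force: 49.2
```

```bash
cat > chk.py <<'E'
from h import *
o=r.get_obs();print(o["tcp_pos"].round(4),o["orientation"].round(3),o["clock"])
C=o["tcp_pos"]; z=C[2]-.124
e=np.array([.0955,.9954]); n=np.array([e[1],-e[0]]); mid=np.array([.629,-.024])
for nm in("wrist","top","side"):
    if nm=="wrist": im,P,d=wpts()
    else: im,d=r.grab_frame(nm); P=pts(nm,d)
    cv2.imwrite(f"pics/{nm}_{o['clock']:.2f}.png",im)
    t=(P[...,:2]-mid)@n; s=(P[...,:2]-mid)@e; s0=(C[:2]-mid)@e; Z=P[...,2]; br=im.max(-1)
    b=(abs(s-s0)<.035)&(abs(t)<.06)&(abs(Z-z-.114)<.004)&(br>50)&(d>0)
    print(nm,"bridge n",b.sum(),*( [np.percentile(1000*a[b],[1,5,50,95,99]).round(1) for a in (t,s,Z)] if b.sum() else []))
    k=(abs(Z-.153)<.004)&(abs(t)<.02)&(abs(s)<.21)&(br>60)&(d>0)&((abs(s-s0)>.05))
    if k.sum()>20:
        A=np.polyfit(s[k],t[k],1); print("  bar t at s0 (mm)",1000*np.polyval(A,s0),"slope deg",np.degrees(A[0]),k.sum())
    q=(br<45)&(abs(t)<.02)&(Z>.135)&(Z<.17)&(abs(s-.013)<.03)&(d>0)
    if q.sum()>10: print("  stop s",np.percentile(1000*s[q],[2,50,98]).round(1),q.sum())
    cp=(abs(s-s0)<.06)&(t<.01)&(t>-.08)&(abs(Z-z-.07)<.004)&(br>35)&(d>0)
    if cp.sum()>10:
        print("  cup (s,t)",cv2.minAreaRect(np.stack([s[cp],t[cp]],-1).astype(np.float32)*1000))
E
python3 chk.py
```

```text
[ 0.5991 -0.1593  0.243 ] [-2.317e+00 -2.120e+00  1.000e-03] 4.2333
wrist bridge n 2388 [-15.2 -10.1   5.6  14.3  15. ] [-159.9 -153.6 -130.5 -119.8 -119.6] [230.2 232.1 233.5 234.4 234.9]
  bar t at s0 (mm) 4.001096995524646 slope deg 0.04036703150319391 2598
  stop s [ 1.6  2.4 15.4] 546
  cup (s,t) ((-141.61862182617188, -37.340518951416016), (44.01673126220703, 76.59831237792969), 89.75621032714844)
top bridge n 0
  bar t at s0 (mm) 1.5808716655713657 slope deg 0.05586415970077557 695
  stop s [ 5.3 16.2 26.4] 177
side bridge n 47 [-24.8 -23.4   0.9  12.2  14. ] [-163.5 -163.3 -155.1 -130.2 -123.1] [229.2 229.6 231.3 233.3 234.8]
  bar t at s0 (mm) 0.4358200183779949 slope deg 0.013931085317297094 189
  stop s [ 0.9  6.4 19.9] 72
  cup (s,t) ((-142.31500244140625, -39.85044860839844), (45.334144592285156, 77.93347930908203), 86.55960845947266)
```

servo_tool(commands=[[0,0,0,5.5,-0.5,-10,1],[0,0,0,5.5,-0.5,-25,1],[0,0,0,5.5,-0.5,-34,1],[0,0,0,5.5,-0.5,-34,1]])

```text
clock: 4.72
tcp_pos: [0.604, -0.159, 0.2067]
orientation: [-2.315, -2.118, 0.004]
contact_force: [0.2, -0.5, -2.4]
grip_width: 0.0093
gripper_force: 49.2
```

```bash
python3 chk.py; python3 - <<'E'
import cv2,glob
f=sorted(glob.glob("pics/side_*.png"))[-1]; a=cv2.imread(f)[165:285,280:400]
w=cv2.imread(sorted(glob.glob("pics/wrist_*.png"))[-1])
cv2.imwrite("pics/cmp.png",cv2.hconcat([cv2.resize(a,(420,420),interpolation=cv2.INTER_CUBIC),cv2.resize(w[150:420,180:430],(380,420))]))
E
```

```text
[ 0.604  -0.159   0.2067] [-2.315 -2.118  0.004] 4.7167
wrist bridge n 2393 [-11.3  -5.3  10.4  19.1  19.8] [-159.1 -153.  -129.7 -119.1 -118.8] [193.6 195.6 197.  198.  198.5]
  bar t at s0 (mm) 4.288457280147595 slope deg -0.12014223900880477 3596
  stop s [1.3 2.1 3.7] 643
  cup (s,t) ((-128.02122497558594, -22.291000366210938), (64.9009017944336, 102.19998168945312), 89.69963836669922)
top bridge n 0
  bar t at s0 (mm) 1.339397514779149 slope deg 0.09202996483610135 649
  stop s [ 5.7 16.4 26.2] 173
side bridge n 51 [-18.  -17.4   6.8  19.6  20.7] [-163.4 -163.1 -155.7 -128.3 -123.2] [193.2 193.4 196.2 198.2 198.9]
  bar t at s0 (mm) 0.38062000167808985 slope deg -0.03659508124672259 221
  stop s [ 1.7  6.4 19.5] 71
  cup (s,t) ((-136.2699432373047, -23.703323364257812), (118.8618392944336, 64.25631713867188), 0.18737830221652985)
```

View pics/cmp.png

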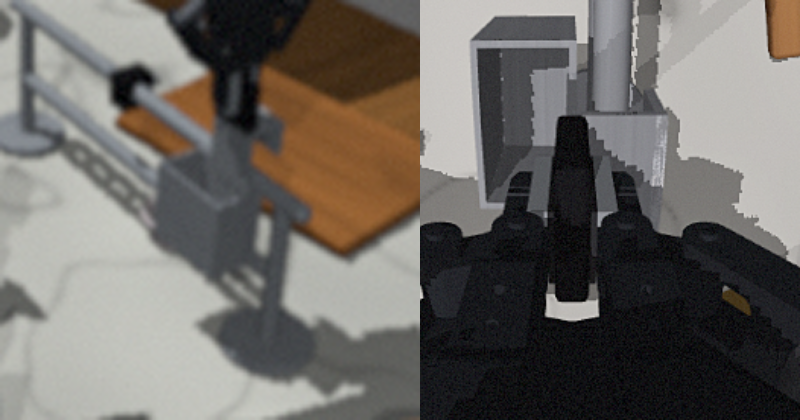

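The side crop shows the hook over the bar near the right-hand post. In the wrist crop the bar (x 593–632) sits inside the mouth, between the tab (572) and the lip edge (667). Lowering.

servo_tool(commands=[[0,0,0,0.5,0,-8,1],[0,0,0,0.5,0,-16,1],[0,0,0,0.5,0,-22,1],[0,0,0,0.5,0,-22,1]])

```text
clock: 5.2
tcp_pos: [0.6051, -0.1592, 0.1855]
orientation: [-2.316, -2.119, 0.003]
contact_force: [-1.1, 0.2, -3.5]
grip_width: 0.0091
gripper_force: 49.2
```

servo_tool(commands=[[0,0,0,0,0,-5,1],[0,0,0,0,0,-9,1],[0,0,0,0,0,-13,1],[0,0,0,0,0,-13,1]])

```text
clock: 5.53
tcp_pos: [0.6057, -0.1595, 0.1734]
orientation: [-2.317, -2.12, 0.001]
contact_force: [-0.8, 0.2, -2.5]
grip_width: 0.0092
gripper_force: 49.1
```

```bash
python3 chk.py; python3 - <<'E'
import cv2,glob
f=sorted(glob.glob("pics/side_*.png"))[-1]; a=cv2.imread(f)[165:285,280:400]
w=cv2.imread(sorted(glob.glob("pics/wrist_*.png"))[-1])
cv2.imwrite("pics/cmp2.png",cv2.hconcat([cv2.resize(a,(420,420),interpolation=cv2.INTER_CUBIC),cv2.resize(w[150:420,180:430],(380,420))]))
E
```

```text
[ 0.6057 -0.1595  0.1734] [-2.317e+00 -2.120e+00  1.000e-03] 5.5333
wrist bridge n 2387 [-8.6 -3.6 12.2 20.8 21.5] [-159.5 -153.2 -130.1 -119.4 -119.2] [160.6 162.5 163.8 164.8 165.2]
  bar t at s0 (mm) 2.509134959096195 slope deg 0.9245989589462461 4841
  cup (s,t) ((-141.12045288085938, -30.70612907409668), (44.04971694946289, 76.53345489501953), 89.56537628173828)
top bridge n 0
  bar t at s0 (mm) 1.7709820098184421 slope deg -0.027074187550942944 650
  stop s [ 5.4 16.1 26. ] 176
side bridge n 47 [-17.1 -16.4   9.4  20.1  20.7] [-164.  -163.2 -155.1 -130.6 -123.5] [159.6 159.8 162.1 163.7 165.7]
  bar t at s0 (mm) 0.14962716636048604 slope deg 0.0747294468528614 211
  stop s [ 0.8  6.4 18.8] 69
  cup (s,t) ((-150.9248504638672, -29.802440643310547), (55.77799987792969, 100.4703140258789), 81.22115325927734)
```

View pics/cmp2.png

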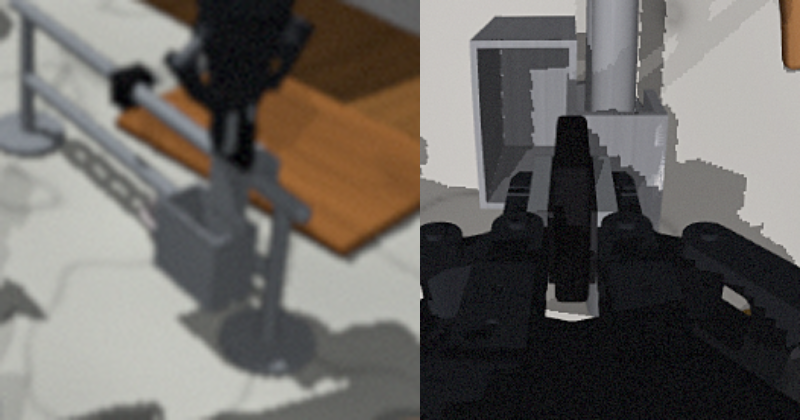

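The bar is inside the hook: the side crop shows the bridge across the bar, and the bridge underside measures about 5 mm above the bar top. Sliding toward +y along the rail.

servo_tool(commands=[[0,0,0,-1,0,-2,1],[0,0,0,0,10,-2,1],[0,0,0,1,20,-2,1],[0,0,0,2,30,-2,1],[0,0,0,3,40,-2,1]])

```text
clock: 6.1
tcp_pos: [0.6094, -0.1177, 0.1723]
orientation: [-2.316, -2.122, -0.001]
contact_force: [1.0, -0.1, -2.7]
grip_width: 0.0091
gripper_force: 49.2
```

servo_tool(commands=[[0,0,0,1,12,0,1],[0,0,0,2,24,0,1],[0,0,0,3.5,36,0,1],[0,0,0,4.5,48,0,1],[0,0,0,5.5,58,0,1]])

```text
clock: 6.52
tcp_pos: [0.6148, -0.0597, 0.1723]
orientation: [-2.317, -2.122, -0.0]
contact_force: [-0.1, 0.3, -1.6]
grip_width: 0.0094
gripper_force: 49.2
```

```bash
python3 chk.py
```

```text
[ 0.6148 -0.0597  0.1723] [-2.317 -2.122 -0.   ] 6.5167
wrist bridge n 2397 [-10.5  -4.3  11.7  20.4  21.1] [-59.2 -52.9 -29.8 -19.2 -18.9] [159.5 161.3 162.7 163.7 164.1]
  bar t at s0 (mm) 1.9689357497957387 slope deg 1.2999583210166816 4156
  stop s [ 2.9 12.4 25.9] 2346
  cup (s,t) ((-41.0494384765625, -31.189393997192383), (43.975894927978516, 76.57417297363281), 89.93771362304688)
top bridge n 0
  bar t at s0 (mm) 0.644764517177711 slope deg 0.31041368456329144 568
side bridge n 36 [-16.5 -15.8   9.1  18.7  20.6] [-62.5 -62.  -53.4 -32.5 -23.9] [158.3 158.4 159.9 161.3 162.7]
  bar t at s0 (mm) -0.2772198037829214 slope deg 0.012393522987057643 247
  stop s [ 1.6  7.8 19.3] 50
  cup (s,t) ((-39.67668151855469, -33.84543228149414), (47.095218658447266, 77.76502990722656), 88.14835357666016)
```

servo_tool(commands=[[0,0,0,0.5,6,0,1],[0,0,0,1,12,0,1],[0,0,0,1,16,0,1],[0,0,0,1,18,0,1],[0,0,0,1,18,0,1]])

```text
clock: 7.08
tcp_pos: [0.6156, -0.043, 0.1722]
orientation: [-2.317, -2.121, -0.0]
contact_force: [0.1, -0.4, -3.3]
grip_width: 0.0093
gripper_force: 49.2
```

servo_tool(commands=[[0,0,0,0,1,0,1],[0,0,0,0,2,0,1],[0,0,0,0,2,0,1]])

```text
clock: 7.33
tcp_pos: [0.6156, -0.0418, 0.1723]
orientation: [-2.318, -2.12, -0.0]
contact_force: [0.7, -0.4, -3.4]
grip_width: 0.0089
gripper_force: 49.2
```

servo_tool(commands=[[0,0,0,0,1,0,1],[0,0,0,0,2,0,1],[0,0,0,0,2,0,1]])

```text
clock: 7.58
tcp_pos: [0.6156, -0.0395, 0.1723]
orientation: [-2.318, -2.121, -0.0]
contact_force: [-0.7, 1.1, -2.0]
grip_width: 0.0096
gripper_force: 49.2
```

servo_tool(commands=[[0,0,0,0,1,0,1],[0,0,0,0,2,0,1],[0,0,0,0,2,0,1]])

```text
clock: 7.83
tcp_pos: [0.6156, -0.0386, 0.1724]
orientation: [2.318, 2.119, -0.001]
contact_force: [-0.4, -2.3, -3.4]
grip_width: 0.0093
gripper_force: 49.2
```

servo_tool(commands=[[0,0,0,0,1,0,1],[0,0,0,0,2,0,1],[0,0,0,0,2,0,1]])

```text
clock: 8.08
tcp_pos: [0.6155, -0.0384, 0.1724]
orientation: [2.318, 2.116, -0.003]
contact_force: [0.9, -6.2, -2.8]
grip_width: 0.0092
gripper_force: 49.1
```

```bash
python3 chk.py
```

```text
[ 0.6155 -0.0384  0.1724] [ 2.318  2.116 -0.003] 8.0833
wrist bridge n 2328 [-12.4  -5.7  10.4  19.1  19.8] [-38.4 -31.9  -9.1   1.7   9.6] [161.3 161.9 162.9 163.9 164.3]
  bar t at s0 (mm) 2.296140733587681 slope deg 1.1479184782832017 4881
  stop s [ 1.9 15.7 26. ] 3215
  cup (s,t) ((-20.37009620666504, -33.61640930175781), (41.351219177246094, 76.8313217163086), 89.96753692626953)
top bridge n 0
  bar t at s0 (mm) 0.8410038441547273 slope deg 0.30510738680111477 539
  cup (s,t) ((-53.94565963745117, -44.98173904418945), (3.06691312789917, 23.009973526000977), 7.277349948883057)
side bridge n 37 [-19.  -17.6   9.1  17.6  19.5] [-42.6 -41.8 -31.9 -11.8 -10.2] [158.5 158.7 160.3 162.4 162.7]
  bar t at s0 (mm) 0.3292776496390769 slope deg 0.024518395708092493 256
  stop s [-7.2 12.5 20. ] 19
  cup (s,t) ((-20.057003021240234, -35.117027282714844), (76.96857452392578, 45.17451095581055), 0.1500013917684555)
```

The force rises to 6 N against the stop, at the expected position. I'll relax that, lower onto the bar and release.

servo_tool(commands=[[0,0,0,0,-2.5,0,1],[0,0,0,0,-2.5,-1.5,1],[0,0,0,0,-2.5,-3,1],[0,0,0,0,-2.5,-3.5,1],[0,0,0,0,-2.5,-3.5,1]])

```text
clock: 8.65
tcp_pos: [0.6158, -0.0386, 0.1692]
orientation: [2.318, 2.12, 0.0]
contact_force: [-0.3, -3.7, 2.9]
grip_width: 0.0088
gripper_force: 49.7
```

servo_tool(commands=[[0,0,0,0,0,-1,1],[0,0,0,0,0,-1,1]])

```text
clock: 8.82
tcp_pos: [0.6159, -0.0386, 0.1691]
orientation: [2.318, 2.12, 0.001]
contact_force: [-5.2, -3.5, 9.9]
grip_width: 0.0094
gripper_force: 51.0
```

servo_tool(commands=[[0,0,0,0,0,0.5,0.8],[0,0,0,0,0,0.5,0.7],[0,0,0,0,0,0.5,0.6],[0,0,0,0,0,0.5,0.5],[0,0,0,0,0,0.5,0.5]])

```text
clock: 9.23
tcp_pos: [0.6156, -0.0376, 0.1681]
orientation: [-2.317, -2.121, -0.0]
contact_force: [-0.6, -1.3, -0.9]
grip_width: 0.0429
gripper_force: 0.0
```

servo_tool(commands=[[0,0,0,0,0,3,0.5],[0,0,0,0,0,15,0.5],[0,0,0,0,0,35,0.5],[0,0,0,0,0,60,0.5],[0,0,0,0,0,90,0.5]])

```text
clock: 9.65
tcp_pos: [0.6149, -0.0383, 0.2592]
orientation: [-2.318, -2.119, 0.002]
contact_force: [0.9, 0.2, -0.2]
grip_width: 0.0427
gripper_force: 0.0
```

servo_tool(commands=[[0,0,0,-20,0,10,0.5],[0,0,0,-50,0,20,0.5],[0,0,0,-80,0,30,0.5],[0,0,0,-100,0,30,0.5],[0,0,0,-100,0,30,0.5]])

```text
clock: 10.07
tcp_pos: [0.5125, -0.0392, 0.2896]
orientation: [-2.318, -2.117, -0.003]
contact_force: [-1.0, 0.1, -0.3]
grip_width: 0.0428
gripper_force: 0.0
```

```bash
python3 - <<'E'
from h import *
s,d=r.grab_frame("side"); im,P,dw=wpts(); t,_=r.grab_frame("top")
cv2.imwrite("pics/fin.png",cv2.hconcat([cv2.resize(s[155:295,215:385],(400,330)),cv2.resize(t[110:260,180:390],(400,330))]))
e=np.array([.0955,.9954]); n=np.array([e[1],-e[0]]); mid=np.array([.629,-.024])
S=(P[...,:2]-mid)@e;T=(P[...,:2]-mid)@n;Z=P[...,2];br=im.max(-1)
for nm,k in(("bridge",(abs(Z-.159)<.004)&(abs(S+.02)<.04)&(T>-.01)&(T<.04)&(br>50)),("stop",(br<45)&(abs(T)<.02)&(Z>.14)&(Z<.17)&(S>-.01)&(S<.04)),("tab",(br<50)&(Z>.18)&(Z<.21)&(abs(S+.02)<.04)&(abs(T)<.05))):
    k&=dw>0
    if k.sum()>5: print(nm,k.sum(),*[np.percentile(1000*a[k],[2,50,98]).round(1) for a in(S,T,Z)])
E
```

```text
bridge 725 [-57.  -18.    1.4] [-1.4 11.9 19.6] [156.4 160.5 162. ]
stop 1163 [-3.9 14.  25.8] [-17.2  -2.4  18.6] [142.8 164.4 166.5]
tab 895 [-39.6 -17.8   1.7] [-20.2 -18.  -11.4] [181.  197.6 199.5]
```

View pics/fin.png

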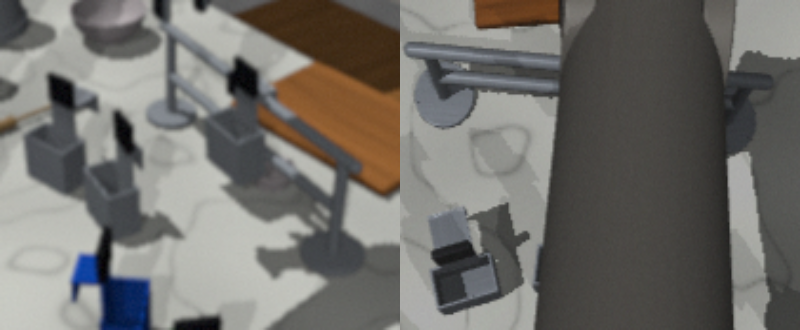

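The caddy hangs upright at (235,130), touching the stop. The tab centre is about 33 mm from the stop's centre, and the other caddies stand where they were. I'll let it settle for a moment and hand in.

servo_tool(commands=[[0,0,0,0,0,0,0.5],[0,0,0,0,0,0,0.5],[0,0,0,0,0,0,0.5],[0,0,0,0,0,0,0.5],[0,0,0,0,0,0,0.5]])

```text
clock: 10.63
tcp_pos: [0.5158, -0.0384, 0.2881]
orientation: [2.318, 2.12, -0.001]
contact_force: [-0.1, -0.4, -0.2]
grip_width: 0.0423
gripper_force: 0.0
```

```bash
python3 -c "
from bench import r
print(r.hand_in())"
```

```text
the job is handed in; nothing more can be done
None
```

I hooked the medium caddy over the upper bar near the end farther from the stop and slid it along. It was hanging against the stop when I handed in at about 10.6 s; no verdict was returned.

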